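# Put the spare D cell on charge

## Robot

A 6-joint arm with a two-finger parallel gripper is mounted at the origin on the work surface. World frame = base frame: x ahead of the robot, y to its left, z up, the work surface at z = 0. Lengths are in m, angles in rad, forces in N, time in s.
With the tool pointing down it reaches from about 0.325 to 1 m from the base axis. Payload 5.1 kg.
Tool frame: the origin (TCP) lies between the finger pads; the fingertips stand 8 mm ahead of it and the grasp point (between the pads) lies 11 mm behind it (arm.tcp_to_tips is the distance from the TCP to the fingertips, in m); z points along the fingers, y is the line along which they close (so a half turn about z gives the same grasp; the last joint's range is limited). The gripper opens to 85 mm and grips with 20 to 120 N. Pads are 22 mm wide; open, the fingers measure 114 mm over their backs; the gripper's body (76 mm by 85 mm) begins 54 mm behind the grasp point. The pads swing forward as they close: fully open they stand 13 mm farther back than shut.
Start: joints at [-1.221, 0.124, 1.65, -0, 1.367, -0.083], TCP at [0.273, -0.59, 0.239] pointing down, gripper open.
Joint ranges: [-2.61, 2.61], [-1.02, 2.33], [0.03, 2.71], [-1.35, 4.49], [0.32, 2.68], [-2.91, 2.91]. Speed limits (rad/s): [2.57, 2.57, 3.14, 3.14, 3.14, 3.14].

## Interface

Orientations are given as a unit quaternion [x, y, z, w].
In Python, from workcell import arm gives the robot as it stands.
- The arm moves only by the tool play_rows, never from a script. Its argument "plan" is a list of rows, each a list of 7 numbers: the opening in per cent of the stroke, from 0 (shut) to 100 (fully open), then the shift along the tool's x, y, z in mm, then the turn, a rotation vector about the tool's x, y, z in degrees. In form: [[fingers, x, y, z, wx, wy, wz], ...]. A call has 1 to 5 rows; each row shifts and turns the commanded pose from where the row before left it, along the tool's axes as they then stand; what a row does not reach is not made up. A row lasts 1/12 s, in which the tool goes at most 41.7 mm and 7.16 degrees, less where a joint would pass 70% of its speed; a pose out of reach is approached as far as the arm can. A call is refused whole if a number of a shift passes 41.7 or a number of a turn 7.16, either way. A call with a gripper value outside its range is refused whole. The fingers move at their own pace and stop on an object; "squeeze" is the grip in N (left out, the last holds). Time passes only in rows, so rows that do not move let the fingers close. It gives the time, the measured TCP pose, the force, the opening and the grip force at its end, in the units of the state.
- arm.read_state(): the state, without advancing time (a new reading comes with each control period).
- arm.capture(name): name is "scene" or "top"; returns (picture, depth): 480x640x3 uint8, blue, green, red; 480x640 float32, m along the optical axis (not along the pixel's ray), 0 where there is no reading.
- arm.camera_info(name): a dict with "fx", "fy", "cx", "cy" (pixels), "rvec" (rotation vector, rad) and "tvec" (3), from world to camera coordinates, as OpenCV has them. Camera axes: x right, y down, z forward; pixel columns grow to the right and rows downward; lengths in m; the calibration is good to about 2 mm. A picture is of the moment at which its call begins. camera_info takes no time and is no camera call.
- arm.sign_off(): hands the job in; it is judged then, once.
The state is a dict: "clock": time; "joints": joint angles; "joint_velocities": joint speeds; "tau": joint torques, N m; "ee_pos": TCP position; "eef_rot": TCP orientation; "force": force on the tool from outside, world axes, zero at the start; "ft_torque": the same for the moment, N m; "gripper_width": opening from 0.0 (shut) to 1.0 (fully open); "finger_force": force on a finger pad.
Only numpy, scipy, OpenCV 4.12 (cv2) and the standard library are available. Lean on these libraries where they do the work, as an engineer would, in place of code of your own. Each camera call takes 0.05 s, during which the arm holds its last target. There are 200 camera calls.

## Task

Put the big spare cell that lies on the desk on charge in the empty bay, the right way round: push its flat end against the spring contact first, with the button end still raised, then tip the button end down behind the end wall so that the cell lies flat on the bay floor, and let go. Go gently: never force the cell against the charger, do not press the spring hard onto its stop, and leave the cell already charging and the other things on the desk where they are.

Things in the scene. Friction and masses are not known exactly. Their poses are not given: they have to be found in the camera images.
- cell: The big (D size) cell to charge: a grey-white cylinder 33 mm in diameter and 61 mm long overall, about 0.16 kg, lying on the desk. Origin: its centre (middle of the 61 mm, on the axis). Its x axis runs along the cylinder towards the button (plus) end.
- cell_plus (a point): Tip of the cell's button end: a steel button 10 mm in diameter standing 2 mm out of the 59 mm long body, 30.5 mm from the cell's centre along its +x.
- cell_minus (a point): Centre of the cell's flat end, 30.5 mm from its centre along -x.
- charger: Black two-bay charger, 161 x 144 mm, fixed to the desk. Origin: centre of its underside. x runs along the bays, from the spring contacts towards the end walls with plain contact plates; y across the bays; z up. The empty bay is on its -y side; the other bay, 68 mm away on +y, holds a cell. Rims and panel beside the bays: at most 31 mm above the desk.
- bay (a point): Nominal place of a seated cell's centre in the empty bay, 16.5 mm above the bay floor; floor 24 mm above the desk; axes as the charger's. Two ribs 6 mm high, 29 mm apart, keep the cell in line. The bay's grey cradle (floor, ribs, end wall, spring) is an insert that slides stiffly in the charger: it stands up to 5 mm to +x or -x of nominal, differing each time, not reported; spring_face and end_plate shift with it.
- spring_face (a point): Nominal centre of the free face of the spring contact, 24.5 mm from bay on -x: a steel plate 14 mm wide, 12 mm high (10.5 to 22.5 mm above the bay floor). It gives way 10.5 mm towards -x, about 1.4 N per mm, then meets a hard stop; a seated cell presses it in 6 mm. Behind it, 40 to 72 mm from bay, stands the spring head, 52 mm wide, its top 30 mm above the bay floor.
- end_plate (a point): Nominal place of the flat contact plate on the end wall's face, 30.5 mm from bay on +x, at the height of the seated cell's axis. It does not give. The wall is 9 mm thick, 40 mm wide, with its top 19 mm above the bay floor. The room between spring_face and end_plate is 55 mm, 6 mm less than the cell's length.
- cell_on_charge: An identical cell, already charging in the other bay (origin at its centre). Leave it.
- cell_c: A smaller (C size) cell of the same look, 26 mm in diameter and 50 mm long, lying on the desk; origin at its centre. It is not the one wanted.
- eraser: White eraser, 46 x 21 x 13 mm, on the desk; origin at the centre of its underside. Leave it.
- sharpener: Small metal pencil sharpener, 26 x 16 x 12 mm, on the desk; origin at the centre of its underside. Leave it.
- ink: Ink jar, 44 mm in diameter, 55 mm tall, on the desk; origin at the centre of its underside. Leave it.
- tape: Roll of clear tape lying flat, 76 mm in diameter, 19 mm high, on the desk; origin at the centre of its underside. Leave it.
- pen: Red pen lying on the desk, 139 mm long, 9 mm thick; origin under its middle, x along it. Leave it.
- film_can: Black film can, 31 mm in diameter, 52 mm tall, on the desk; origin at the centre of its underside. Leave it.
Things that resemble listed ones, but are neither listed nor needed, are in the scene too. Leave any yellow look-alike of the cell alone.

How it is judged:
By the outcome, as a careful person would: the job done as asked, in the order asked, and still so for the second after the job is handed in, with the robot touching nothing.
It also fails if it takes over 59 s, if anything falls off the work surface, if the arm or the gripper's body presses on something with over 40 N, if the wrist force passes 120 N, or if a joint passes its speed limit or range.

## Working session

There is one attempt and no reset: what is moved stays moved. The work goes in short steps, Python scripts to look and compute and a tool call to move; the robot and the scene stay as the last step left them, time stands still between calls to the robot, and variables do not carry over. Pictures are saved under pics/ and viewed, at most 10 in all, crops included, and the job is handed in when it is done.

Besides the shell and the picture viewer there is one more tool, called after ">>>" as a command line: name --pt "numbers of a row" for each row, then --argument value for the rest. play_rows: Moves the arm, as the interface text tells. Its arguments: {"type":"object","properties":{"plan":{"type":"array"},"squeeze":{"type":"number"}},"required":["plan"]}

```bash
mkdir -p pics; ls; cat > h.py <<'E'
from workcell import arm
import numpy as np, cv2
from scipy.spatial.transform import Rotation as R
def cam(n):
    c=arm.camera_info(n); return c,cv2.Rodrigues(np.array(c['rvec'],float))[0],np.array(c['tvec'],float).ravel()
def ray(n,u,v,z):
    c,r,t=cam(n); o=-r.T@t; d=r.T@np.array([(u-c['cx'])/c['fx'],(v-c['cy'])/c['fy'],1.]); return o+d*(z-o[2])/d[2]
def pts(n,dep):
    c,r,t=cam(n); v,u=np.mgrid[:480,:640]
    P=np.stack([(u-c['cx'])/c['fx']*dep,(v-c['cy'])/c['fy']*dep,dep],-1); return (P-t)@r
def proj(n,p):
    c,r,t=cam(n); q=r@np.array(p)+t; return c['fx']*q[0]/q[2]+c['cx'],c['fy']*q[1]/q[2]+c['cy']
E
python3 - <<'E'
from h import *
for n in('top','scene'):
    im,d=arm.capture(n); cv2.imwrite(f'pics/{n}0.png',im); np.save(f'{n}0.npy',d)
    c,r,t=cam(n); print(n,c['fx'],-r.T@t, r[2])
print(arm.read_state())
E
```

```text
pics
top 520.4943287501058 [0.43327834 0.04712313 1.11298886] [ 0.078042   -0.0014839  -0.99694897]
scene 503.0680521597813 [1.05274971 0.55422638 0.82521986] [-0.49791068 -0.49523781 -0.71191605]
{'clock': 0.1, 'joints': array([-1.22059180e+00,  1.24466124e-01,  1.65152480e+00, -3.09801442e-06,
        1.36751832e+00, -8.26039019e-02]), 'joint_velocities': array([ 0.00017508, -0.00218063, -0.00321986, -0.00081949, -0.00113887,
        0.0001382 ]), 'tau': array([ 1.24090944e-03, -4.24933791e+01, -3.66651070e+01,  2.95175153e-05,
        3.99065422e-03, -4.46777165e-06]), 'ee_pos': array([ 0.27241053, -0.58957347,  0.23816643]), 'eef_rot': array([ 9.76675330e-01,  2.14719309e-01, -1.29341130e-04, -9.49527044e-04]), 'force': array([ 0.51715458,  0.36085351, -0.30141682]), 'ft_torque': array([0.01235366, 0.00446654, 0.00992465]), 'finger_force': 0.0, 'gripper_width': 0.9987661329279084}
```

View pics/top0.png

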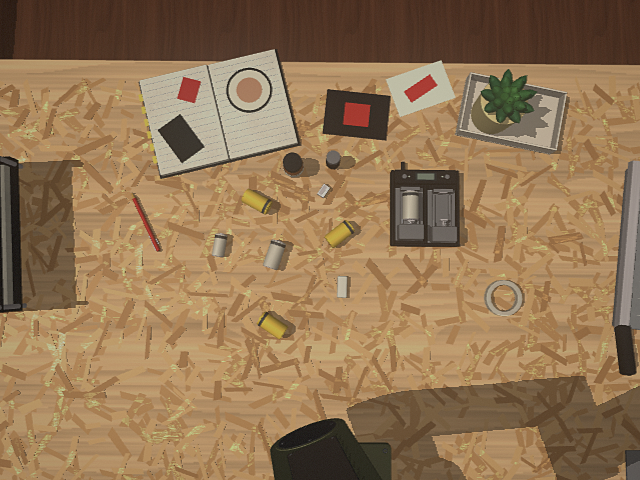

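View pics/scene0.png

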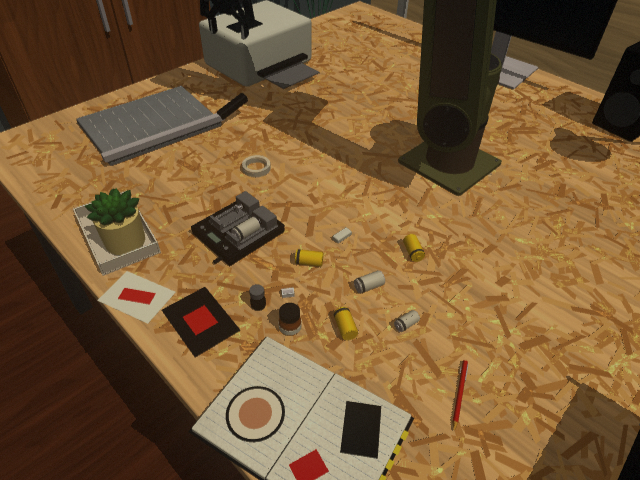

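The top view shows the big cell at about (275,254), the C cell at (221,244), and the charger at (425,208) with its empty bay on the right at (442,213). Next I'll enlarge the cell and the charger.

```bash
python3 - <<'E'
from h import *
a=cv2.imread('pics/top0.png'); b=cv2.imread('pics/scene0.png')
z=lambda i,x,y,w,h,W,H: cv2.resize(i[y:y+h,x:x+w],(W,H),interpolation=cv2.INTER_CUBIC)
o=np.vstack([np.hstack([z(a,250,230,50,50,400,300*400//300)[:300],z(a,380,160,90,90,400,400)[:300]]) if 0 else np.hstack([z(a,245,235,60,45,400,300),z(a,375,160,120,90,400,300)]),np.hstack([z(b,340,260,60,45,400,300),z(b,180,185,120,90,400,300)])])
cv2.imwrite('pics/crop0.png',o)
d=np.load('top0.npy');P=pts('top',d)
# cell: white-ish blob by height
hs=cv2.cvtColor(a,cv2.COLOR_BGR2HSV)
m=(P[...,2]>.008)&(P[...,2]<.06)&(d>0)
sub=np.zeros_like(m);sub[232:280,255:300]=1;m2=m&sub
ys,xs=np.nonzero(m2);print(len(xs),P[m2].mean(0),P[m2][:,2].max())
(c,s,an)=cv2.minAreaRect(P[m2&(P[...,2]>.015)][:,:2].astype(np.float32)*1000);print(c,s,an)
sub[:]=0;sub[160:255,380:470]=1;m3=(P[...,2]>.012)&(P[...,2]<.07)&sub.astype(bool)
print(cv2.minAreaRect(P[m3][:,:2].astype(np.float32)*1000))
np.set_printoptions(linewidth=250,suppress=True)
print((P[165:250:3,388:464:3,2]*1000).round().astype(int))
print((P[236:274:2,260:292:2,2]*1000).round().astype(int))
E
```

```text
446 [0.4929099  0.14134907 0.02935157] 0.037897831900696
(494.02618408203125, 142.2772979736328) (32.819068908691406, 60.54469299316406) 71.62069702148438
((603.2412109375, -174.71937561035156), (145.8915557861328, 179.82203674316406), 89.34601593017578)
[[  -1    2    6    3    3   15    4   -2    3    1   -1    1   -3   -4    0    0    2    2    1    2    1    3    1   -4    1   -1]
 [  -2    3    2    3   -1   14    0    0    2    0    0    0    0   -1    2    1    0    6    2    0    0    1    0    2   -1    5]
 [   2   25   30   31   33   33   31   32   31   33   28   34   30   30   31   32   29   32   32   34   34   33   29   27   -4   -1]
 [   4   25   22   32   29   38   34   32   33   34   37   34   29   33   33   34   32   28   30   29   33   30   37   26    1    1]
 [   3   27   27   30   33   36   35   32   32   32   34   34   36   34   33   35   33   32   37   34   34   33   35   29   -1   -2]
 [  -1   28   30   34   35   33   35   30   30   29   32   31   28   31   33   30   30   30   33   31   28   30   34   26   -2    3]
 [   2   29   24   31   29   28   28   31   29 
[... 3282 characters left out ...]
 0 27 31 34 33 33 31 29 22  0  3  1]
 [-1 -1  3  3  4 29 33 33 32 36 32 28 20 -1  2  2]
 [-1 -1  2  1 23 32 34 36 35 31 28 27 -2  1  0 -1]
 [ 1 -1  0 -1 29 32 32 33 33 30 29 24  0  1 -1  0]
 [ 3  3 -3 17 28 30 34 32 31 28 28 21  0  1  3 -1]
 [ 3  3  1 24 27 32 30 31 34 29 24  3  2  2  5 -1]
 [ 2 -1  4 28 32 30 34 33 28 29 22  2  0 -2  1  3]
 [ 2  2 22 29 31 31 32 33 31 25 21  1  3  4  4 -5]
 [ 3  1 25 27 32 36 33 31 31 25 -1  4  3  7  1  0]
 [ 3  0 27 28 34 31 32 28 28 26  3  4  4  1  5  0]
 [ 3 -1 -1 33 35 31 35 29 28 20  0  0  4  4  2  1]
 [ 3  0 -2  1 -2  2 34 30 25 -3  1  3  2  3  3  3]
 [ 1  0 -2 -2 -1 -1  2  1  0  0  1 -2 -1  3  7  2]
 [ 2  5 -3  2 -2 -2  3  1 -1  2  0  3  3  3  3 -3]]
```

View pics/crop0.png

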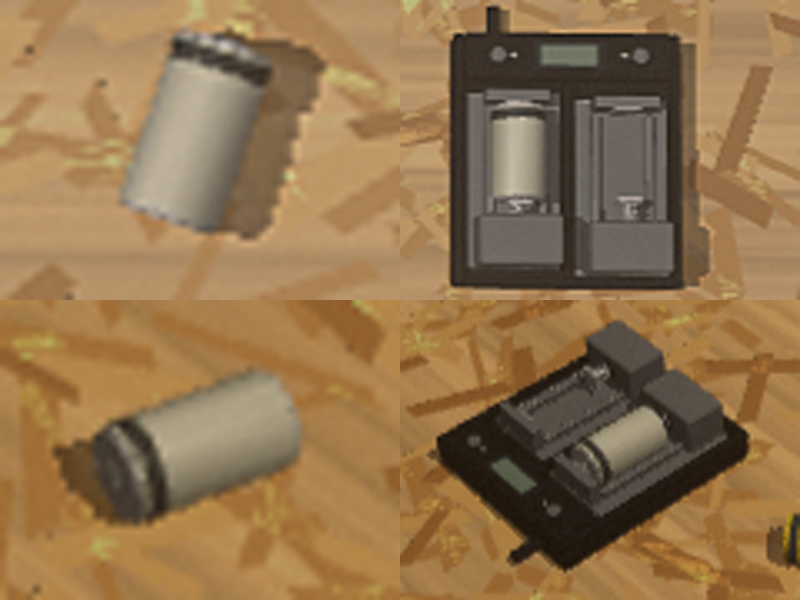

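The dark-banded end is the button end. It points towards +x and slightly -y, as on the cell already charging. The empty bay's spring head (front face at top-view row about 228) faces the robot, and its wall is at row about 190. I'll measure the bay, cell and charger from averaged depth.

```bash
python3 - <<'E'
from h import *
D=np.stack([arm.capture('top')[1] for _ in range(8)]); D[D==0]=np.nan
d=np.nanmedian(D,0).astype(np.float32); np.save('top1.npy',d); P=pts('top',d); Z=P[...,2]
def rect(u0,v0,u1,v1,lo,hi):
    m=np.zeros(Z.shape,np.uint8); m[v0:v1,u0:u1]=1; m&=((Z>lo)&(Z<hi)).astype(np.uint8)
    n,l,s,_=cv2.connectedComponentsWithStats(m); k=1+np.argmax(s[1:,4]); q=P[l==k]
    (c,sz,a)=cv2.minAreaRect((q[:,:2]*1000).astype(np.float32)); print(np.round(c,1),np.round(sz,1),round(a,1),len(q),'meanz',q[:,2].mean().round(4),'mean',(q.mean(0)*1000).round(1),'std',(q.std(0)*1000).round(1)); return q
print('cell');q=rect(255,232,300,280,.015,.06)
e=np.linalg.eigh(np.cov(q[:,:2].T))[1][:,1]; print('axis',np.degrees(np.arctan2(e[1],e[0])))
print('charger');q=rect(380,160,470,255,.012,.07)
print('head');rect(424,215,466,246,.050,.06)
print('wall');rect(430,180,462,200,.038,.05)
print('head2');rect(385,215,424,246,.048,.06)
print('wall2');rect(394,180,424,192,.038,.048)
np.set_printoptions(linewidth=250,suppress=True)
print((Z[184:200,432:462:2]*1000).round().astype(int));print((Z[214:232,432:464:2]*1000).round().astype(int))
print(arm.tcp_to_tips)
for v in (188,196,222,228): print(v,[ (ray('top',442,v,z)*1000).round(1)[:2] for z in(.043,.054)])
E
```

```text
cell
[494.  142.1] [32.3 60.6] 71.8 444 meanz 0.0294 mean [493.  141.4  29.4] std [16.6 10.3  3.9]
axis 161.5882364587787
charger
[ 603.5 -174.5] [144.2 179.3] 89.6 5295 meanz 0.0337 mean [ 593.  -172.5   33.7] std [47.3 42.  12.6]
head
[ 536.9 -208.7] [31.1 51.9] 0.4 410 meanz 0.0541 mean [ 536.6 -208.2   54.1] std [ 9.4 15.1  1. ]
wall
[ 627.2 -208.2] [38.7  7.9] 89.4 80 meanz 0.0429 mean [ 627.5 -208.1   42.9] std [ 2.3 11.7  1.5]
head2
[ 540.3 -140.1] [31.  49.7] 0.5 398 meanz 0.0542 mean [ 540.3 -139.8   54.2] std [ 9.4 14.7  1. ]
wall2
[ 631.6 -140.5] [38.6  8. ] 86.8 75 meanz 0.043 mean [ 631.5 -140.4   43. ] std [ 2.3 11.4  1.5]
[[24 24 24 24 23 25 24 24 25 25 25 26 24 29  0]
 [18 19 19 20 20 20 18 18 18 19 18 19 25 28  1]
 [18 19 19 20 19 20 18 18 18 19 19 19 24 29  1]
 [19 19 18 18 19 21 19 18 18 19 18 19 25 28  0]
 [18 20 20 19 17 19 19 18 18 19 18 18 24 28  2]
 [20 43 44 43 45 44 43 45 44 44 43 20 26 26  2]
 [30 42 44 43 45 44 43 43 44 43 44 25 26 26  1]
 [29 43 44 43 44 43 42 45 43 43 44 25 25 26  1]
 [29 40 39 39 44 43 44 43 43 44 43 25 22 28  2]
 [26 29 29 30 35 37 36 
[... 758 characters left out ...]
4 22 28  1  0]
 [23 32 25 25 24 41 47 26 26 31 26 23 22 27 -1  0]
 [25 30 24 25 24 41 42 24 25 30 23 25 21 27  1 -1]
 [24 32 25 24 25 42 47 25 25 30 25 24 22 26  1  1]
 [24 53 55 54 53 53 53 54 53 52 53 52 22 26  1  1]
 [52 55 54 56 56 54 52 53 55 54 54 56 55 27  0  1]
 [54 54 54 53 55 53 55 54 55 54 55 55 54 29  1  0]
 [52 55 54 53 55 55 55 52 54 55 55 53 54 28  0  2]
 [53 54 55 56 54 54 54 55 55 54 54 54 55 27  1  1]
 [52 54 55 54 56 57 54 55 54 53 54 55 55 28  0  1]]
0.008
188 [array([ 632.8, -206.8]), array([ 630.7, -204.2])]
196 [array([ 616. , -206.6]), array([ 614.1, -204. ])]
222 [array([ 561.6, -206.1]), array([ 560.3, -203.5])]
228 [array([ 549.1, -205.9]), array([ 547.9, -203.3])]
```

>>> play_rows --pt "100 0 0 0 0 0 6.16" --pt "100 0 0 0 0 0 6.16" --pt "100 0 0 0 0 0 6.16" --pt "100 0 0 0 0 0 6.16" --pt "100 0 0 0 0 0 6.16" --squeeze 40

```text
clock: 0.92
ee_pos: [0.2726, -0.5901, 0.2394]
eef_rot: [0.998, -0.055, -0.0, 0.0]
force: [-0.2, -0.1, -0.2]
gripper_width: 0.998
finger_force: 0.0
```

>>> play_rows --pt "100 0 0 0 0 0 6.16" --pt "100 0 0 0 0 0 6.16" --pt "100 -1 -38.2 6 0 0 0" --pt "100 -1 -38.2 6 0 0 0" --pt "100 -1 -38.2 6 0 0 0"

```text
clock: 1.33
ee_pos: [0.3058, -0.4795, 0.221]
eef_rot: [0.987, -0.16, 0.0, -0.0]
force: [0.5, -0.3, 0.3]
gripper_width: 0.999
finger_force: 0.0
```

>>> play_rows --pt "100 -1 -38.2 6 0 0 0" --pt "100 -1 -38.2 6 0 0 0" --pt "100 -1 -38.2 6 0 0 0" --pt "100 -1 -38.2 6 0 0 0" --pt "100 -1 -38.2 6 0 0 0"

```text
clock: 1.75
ee_pos: [0.3612, -0.2958, 0.1913]
eef_rot: [0.987, -0.16, 0.0, 0.0]
force: [0.3, -0.6, 0.8]
gripper_width: 0.999
finger_force: 0.0
```

>>> play_rows --pt "100 -1 -38.2 6 0 0 0" --pt "100 -1 -38.2 6 0 0 0" --pt "100 -1 -38.2 6 0 0 0" --pt "100 -1 -38.2 6 0 0 0" --pt "100 -1 -38.2 6 0 0 0"

```text
clock: 2.17
ee_pos: [0.4166, -0.1128, 0.1615]
eef_rot: [0.987, -0.159, 0.001, 0.0]
force: [0.7, 0.1, -0.6]
gripper_width: 1.0
finger_force: 0.0
```

>>> play_rows --pt "100 -1 -38.2 6 0 0 0" --pt "100 -1 -38.2 6 0 0 0" --pt "100 -1 -38.2 6 0 0 0" --pt "100 -1 -38.2 6 0 0 0" --pt "100 -1 -38.2 6 0 0 0"

```text
clock: 2.58
ee_pos: [0.472, 0.0704, 0.1315]
eef_rot: [0.987, -0.159, 0.001, -0.0]
force: [0.1, 0.2, 0.4]
gripper_width: 0.997
finger_force: 0.0
```

>>> play_rows --pt "100 -1 -38.2 6 0 0 0" --pt "100 -1 -38.2 6 0 0 0" --pt "100 0 0 0 0 0 0" --pt "100 0 0 0 0 0 0" --pt "100 0 0 0 0 0 0"

```text
clock: 3.0
ee_pos: [0.4936, 0.1414, 0.1193]
eef_rot: [0.987, -0.159, -0.0, 0.0]
force: [-1.2, 0.0, -0.3]
gripper_width: 0.999
finger_force: 0.0
```

>>> play_rows --pt "100 0.1 -0.7 25 0 0 0" --pt "100 0 0 25 0 0 0" --pt "100 0 0 25 0 0 0" --pt "100 0 0 20 0 0 0" --pt "100 0 0 7.8 0 0 0" --squeeze 70

```text
clock: 3.42
ee_pos: [0.4918, 0.1401, 0.0138]
eef_rot: [0.987, -0.16, -0.002, 0.001]
force: [-1.0, 0.2, -0.7]
gripper_width: 0.999
finger_force: 0.0
```

>>> play_rows --pt "100 0 0 0 0 0 0" --pt "60 0 0 0 0 0 0" --pt "45 0 0 0 0 0 0" --pt "25 0 0 0 0 0 0" --pt "25 0 0 0 0 0 0"

```text
clock: 3.83
ee_pos: [0.4953, 0.1423, 0.0181]
eef_rot: [0.987, -0.159, 0.001, -0.0]
force: [0.8, 0.3, -0.4]
gripper_width: 0.459
finger_force: 0.0
```

>>> play_rows --pt "25 0 0 0 0 0 0" --pt "25 0 0 0 0 0 0" --pt "25 0 0 0 0 0 0" --pt "25 0 0 0 0 0 0" --pt "25 0 0 0 0 0 0"

```text
clock: 4.25
ee_pos: [0.4955, 0.1424, 0.0183]
eef_rot: [0.987, -0.159, 0.001, -0.0]
force: [-0.9, -0.7, 5.9]
gripper_width: 0.361
finger_force: 69.3
```

>>> play_rows --pt "25 0 0 -10 0 0 0" --pt "25 0 0 -25 0 0 0" --pt "25 0 0 -35 0 0 0" --pt "25 0 0 -35 0 0 0" --pt "25 0 0 -15 0 0 -6.1"

```text
clock: 4.67
ee_pos: [0.4961, 0.1426, 0.1419]
eef_rot: [0.994, -0.105, 0.003, -0.001]
force: [2.0, -0.6, -1.4]
gripper_width: 0.356
finger_force: 69.5
```

>>> play_rows --pt "25 0 0 0 0 0 -6.2" --pt "25 0 0 0 0 0 -6.2" --pt "25 10.4 25 0 0 0 0" --pt "25 10.4 36 0 0 0 0" --pt "25 10.4 36 0 0 0 0"

```text
clock: 5.08
ee_pos: [0.5254, 0.0449, 0.1369]
eef_rot: [1.0, 0.003, 0.0, -0.0]
force: [1.3, -0.1, -1.0]
gripper_width: 0.357
finger_force: 69.6
```

>>> play_rows --pt "25 10.4 36 0 0 0 0" --pt "25 10.4 36 0 0 0 0" --pt "25 10.4 36 0 0 0 0" --pt "25 10.4 36 0 0 0 0" --pt "25 10.4 36 0 0 0 0"

```text
clock: 5.5
ee_pos: [0.578, -0.1363, 0.1367]
eef_rot: [1.0, 0.002, -0.0, -0.0]
force: [1.0, 0.3, -1.3]
gripper_width: 0.361
finger_force: 69.6
```

>>> play_rows --pt "25 10.4 36 0 0 0 0" --pt "25 10.4 36 0 0 0 0" --pt "25 0 0 0 0 0 0" --pt "25 0 0 0 0 0 0" --pt "25 0 0 0 0 0 0"

```text
clock: 5.92
ee_pos: [0.5986, -0.2061, 0.1362]
eef_rot: [1.0, 0.001, -0.001, -0.001]
force: [-0.8, -0.2, -1.3]
gripper_width: 0.355
finger_force: 69.7
```

```bash
python3 - <<'E'
from h import *
for n in('top','scene'):
    im,d=arm.capture(n); cv2.imwrite(f'pics/{n}1.png',im); np.save(f'{n}h.npy',d)
s=arm.read_state(); print(s['ee_pos'],R.from_quat(s['eef_rot']).as_matrix().round(3).tolist(),s['force'],s['gripper_width'])
p=s['ee_pos']
a=cv2.imread('pics/top1.png');b=cv2.imread('pics/scene1.png')
ua=[int(v) for v in proj('top',p)];ub=[int(v) for v in proj('scene',p)];print(ua,ub)
z=lambda i,u,v:cv2.resize(i[max(0,v-50):v+50,u-50:u+50],(400,400),interpolation=cv2.INTER_CUBIC)
cv2.imwrite('pics/crop1.png',np.hstack([z(a,*ua),z(b,*ub)]))
E
```

```text
[ 0.59863939 -0.20517263  0.13623358] [[1.0, 0.004, -0.001], [0.004, -1.0, 0.001], [-0.001, -0.001, -1.0]] [-0.30710235 -0.0202832  -1.79791018] 0.35609402902707715
[452, 196] [220, 182]
```

View pics/crop1.png

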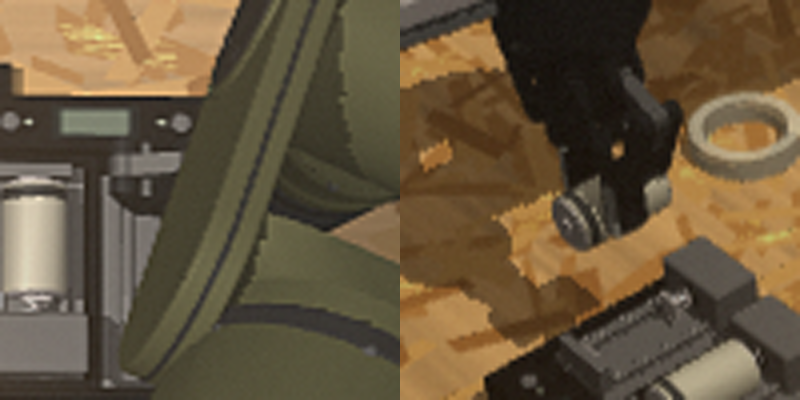

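The top camera is blocked by the arm. The scene crop shows the cell held level, its button end facing the camera at about full-frame (214,187). I'll compare the scene camera's measurement of the cell and the bay with the arm's own pose.

```bash
python3 - <<'E'
from h import *
np.set_printoptions(suppress=True,linewidth=200)
S=[];D=[]
for _ in range(8):
    im,d=arm.capture('scene'); D.append(d); S.append(arm.read_state()['ee_pos'])
S=np.array(S);print('ee',S.mean(0),S.std(0))
D=np.stack(D);D[D==0]=np.nan;d=np.nanmedian(D,0);P=pts('scene',d);p=S.mean(0)
print('proj plus/body end centre',proj('scene',p+[.0305,0,0]),proj('scene',p+[.0285,0,0]))
# held cell points
q=P[150:215,195:245].reshape(-1,3); q=q[(abs(q-p)<[.05,.025,.02]).all(1)]
e=q[(q[:,0]>p[0]+.012)]
print('cell pts',len(e),'xmax pct',np.percentile(e[:,0],[50,70,80,90,97]),'ztop',np.percentile(e[:,2],[1,99]),'y',np.percentile(e[:,1],[1,99]))
f=e[e[:,0]>p[0]+.0255]; 
if len(f): print('endface',len(f),f.mean(0),np.percentile(f,[2,98],axis=0))
# bay features in scene depth
f0=np.load('scene0.npy');P0=pts('scene',f0)
for nm,P_ in(('start',P0),('now',P)):
    h=P_[(abs(P_[...,2]-.054)<.003)&(abs(P_[...,0]-.537)<.03)&(abs(P_[...,1]+.208)<.032)]
    w=P_[(abs(P_[...,2]-.043)<.003)&(abs(P_[...,0]-.627)<.012)&(abs(P_[...,1]+.208)<.03)]
    for k in(h,w): print(nm,len(k),np.percentile(k,[2,98],axis=0)[:,:2].ravel() if len(k) else '')
E
```

```text
ee [ 0.59904931 -0.20556357  0.1365899 ] [0.00014904 0.00038353 0.00009366]
proj plus/body end centre (np.float64(208.57921975167397), np.float64(188.55463827533595)) (np.float64(209.35095955963817), np.float64(188.15037853839416))
cell pts 148 xmax pct [0.6220228  0.62349098 0.62375287 0.6241565  0.62554891] ztop [0.12240404 0.15185666] y [-0.21544868 -0.18729984]
endface 8 [ 0.62558807 -0.20340087  0.13582422] [[ 0.62529979 -0.20681722  0.13172606]
 [ 0.62605651 -0.19946525  0.14090695]]
start 192 [ 0.52013528 -0.2308438   0.55057028 -0.17964212]
start 50 [ 0.62156567 -0.22513635  0.63071992 -0.18627837]
now 206 [ 0.5205406  -0.22942974  0.55018708 -0.1806938 ]
now 54 [ 0.6215169  -0.22357756  0.63009946 -0.18653585]
```

```bash
python3 - <<'E'
from h import *
from scipy.optimize import least_squares
np.set_printoptions(suppress=True,linewidth=200,precision=4)
D=np.stack([arm.capture('scene')[1] for _ in range(8)]);p=arm.read_state()['ee_pos'];D[D==0]=np.nan;d=np.nanmedian(D,0);P=pts('scene',d)
im=arm.capture('scene')[0]; hs=cv2.cvtColor(im,cv2.COLOR_BGR2HSV)
T=np.nanmedian(np.stack([np.load('top1.npy')]),0);PT=pts('top',T)
def fit(Q,c,lx,nm):
    q=Q.reshape(-1,3); m=(q[:,0]>lx[0])&(q[:,0]<lx[1])&(np.hypot(q[:,1]-c[0],q[:,2]-c[1])<.021)&(np.hypot(q[:,1]-c[0],q[:,2]-c[1])>.011); q=q[m]
    f=lambda k:np.hypot(q[:,1]-k[0],q[:,2]-k[1])-.0165
    r=least_squares(f,c,loss='soft_l1',f_scale=.001); print(nm,len(q),r.x,'rms',np.sqrt((f(r.x)**2).mean()))
fit(P,[-.204,.136],(.6115,.622),'held front'); fit(P,[-.204,.136],(.565,.58),'held rear')
fit(P,[-.138,.0405],(.575,.615),'charging scene'); fit(PT,[-.140,.0405],(.575,.615),'charging top')
fit(PT,[-.140,.0405],(.575,.59),'ct rear'),fit(PT,[-.140,.0405],(.6,.615),'ct front')
q=P.reshape(-1,3);q=q[(np.hypot(q[:,1]+.2036,q[:,2]-.136)<.013)&(abs(q[:,0]-.625)<.01)];print('face',len(q),np.sort(q[:,0]),q.mean(0))
print(p)
E
```

```text
held front 77 [-0.2054  0.1352] rms 0.0007264290644029708
held rear 43 [-0.206   0.1357] rms 0.0006516383379964345
charging scene 277 [-0.1383  0.0406] rms 0.001146689661790588
charging top 344 [-0.1404  0.0406] rms 0.0011222754653926492
ct rear 127 [-0.1404  0.0404] rms 0.0011379485695576024
ct front 130 [-0.1404  0.0406] rms 0.0011406941035507225
face 52 [0.6196 0.6216 0.6222 0.6223 0.6231 0.6232 0.6234 0.6235 0.6235 0.6235 0.6236 0.6236 0.6237 0.6237 0.6237 0.6237 0.6238 0.6238 0.6238 0.6238 0.6238 0.6238 0.6238 0.6238 0.6238 0.6238 0.6239 0.6239
 0.6239 0.6239 0.6239 0.624  0.6241 0.6241 0.6241 0.6242 0.6242 0.6242 0.6243 0.6243 0.6243 0.6244 0.6244 0.6244 0.6244 0.6255 0.6257 0.6257 0.6257 0.6259 0.626  0.6263] [ 0.624  -0.2026  0.1373]
[ 0.5992 -0.2066  0.1365]
```

>>> play_rows --pt "25 0 0 0 0 6 0" --pt "25 0 0 0 0 6 0" --pt "25 0 0 0 0 6 0" --pt "25 0 0 0 0 6 0" --pt "25 0 0 0 0 6 0"

```text
clock: 7.28
ee_pos: [0.5993, -0.2069, 0.1375]
eef_rot: [0.965, 0.001, 0.262, 0.0]
force: [1.1, 0.9, -2.4]
gripper_width: 0.359
finger_force: 69.7
```

>>> play_rows --pt "25 -7.2 0 15.2 0 0 0" --pt "25 -7.2 0 15.2 0 0 0" --pt "25 -7.2 0 15.2 0 0 0" --pt "25 0 0 0 0 0 0" --pt "25 0 0 0 0 0 0"

```text
clock: 7.7
ee_pos: [0.6025, -0.2061, 0.0851]
eef_rot: [0.966, 0.001, 0.258, -0.001]
force: [-0.5, 0.2, -1.6]
gripper_width: 0.353
finger_force: 69.8
```

```bash
python3 - <<'E'
from h import *
np.set_printoptions(suppress=True,precision=4)
S=[]
for _ in range(6):
    im,d=arm.capture('scene'); s=arm.read_state(); S.append(np.r_[s['ee_pos'],s['force']])
print(np.mean(S,0),R.from_quat(s['eef_rot']).as_matrix().round(3).tolist())
cv2.imwrite('pics/crop2.png',cv2.resize(im[150:260,170:300],(780,600),interpolation=cv2.INTER_CUBIC))
E
```

```text
[ 0.604  -0.2069  0.0876  0.1693  0.0337 -0.7964] [[0.865, 0.003, 0.502], [0.003, -1.0, 0.001], [0.502, 0.001, -0.865]]
```

View pics/crop2.png

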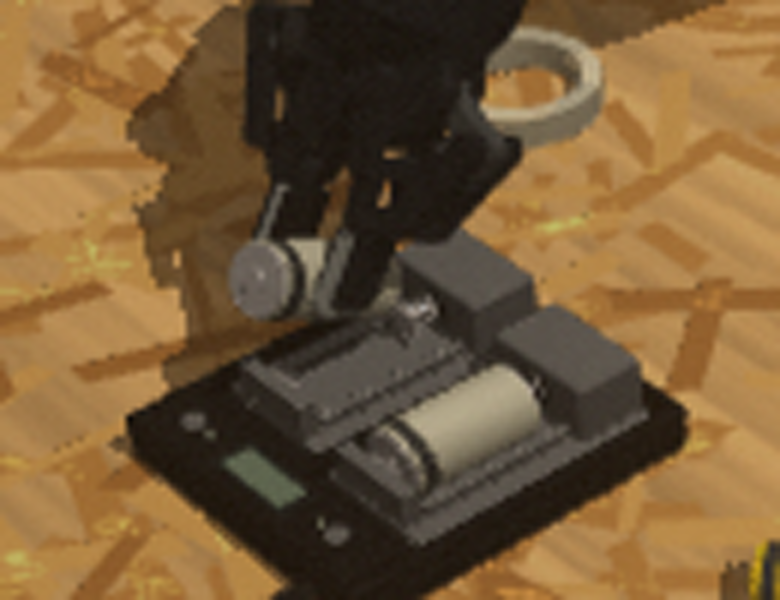

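The cell is held tilted, button end raised, over the empty bay, with its flat end just in front of the spring plate at crop (415,310). Next I lower it into the bay.

>>> play_rows --pt "25 -3.4 0 5.4 0 0 0" --pt "25 -3.3 0 5.4 0 0 0" --pt "25 -3.3 0 5.4 0 0 0" --pt "25 -3.3 0 5.4 0 0 0" --pt "25 0 0 0 0 0 0"

```text
clock: 8.42
ee_pos: [0.6011, -0.2057, 0.0581]
eef_rot: [0.966, 0.001, 0.257, -0.001]
force: [-0.7, 0.0, -2.4]
gripper_width: 0.359
finger_force: 69.8
```

>>> play_rows --pt "25 0 0 0 0 0 0" --pt "25 0 0 0 0 0 0" --pt "25 0 0 0 0 0 0"

```text
clock: 8.67
ee_pos: [0.6028, -0.2067, 0.0612]
eef_rot: [0.966, 0.001, 0.259, -0.0]
force: [0.5, 0.8, -1.3]
gripper_width: 0.357
finger_force: 69.8
```

```bash
cat > rd.py <<'E'
from h import *
np.set_printoptions(suppress=True,precision=4)
S=[]
for _ in range(5):
    arm.capture('scene'); s=arm.read_state(); S.append(np.r_[s['ee_pos'],s['force']])
m=R.from_quat(s['eef_rot']).as_matrix();print(np.mean(S,0),'tilt',np.degrees(np.arctan2(m[2,0],m[0,0])),s['gripper_width'],s['clock'])
E
python3 rd.py
```

```text
[ 0.6028 -0.2067  0.0613 -0.2833 -0.0916 -1.1852] tilt 30.02687457247577 0.3618602006378461 8.9167
```

>>> play_rows --pt "25 -1.73 0 -1 0 0 0" --pt "25 -1.73 0 -1 0 0 0" --pt "25 0 0 0 0 0 0" --pt "25 0 0 0 0 0 0"

```text
clock: 9.25
ee_pos: [0.5983, -0.2066, 0.0608]
eef_rot: [0.966, 0.001, 0.259, -0.0]
force: [0.0, 0.7, -1.7]
gripper_width: 0.354
finger_force: 69.8
```

>>> play_rows --pt "25 -1.73 0 -1 0 0 0" --pt "25 0 0 0 0 0 0" --pt "25 0 0 0 0 0 0"

```text
clock: 9.5
ee_pos: [0.5966, -0.2066, 0.061]
eef_rot: [0.966, 0.001, 0.259, -0.0]
force: [-0.6, 0.6, -2.7]
gripper_width: 0.357
finger_force: 69.8
```

>>> play_rows --pt "25 -1.73 0 -1 0 0 0" --pt "25 0 0 0 0 0 0" --pt "25 0 0 0 0 0 0"

```text
clock: 9.75
ee_pos: [0.5949, -0.2068, 0.0613]
eef_rot: [0.966, 0.001, 0.259, -0.0]
force: [2.7, 0.2, -2.5]
gripper_width: 0.358
finger_force: 69.8
```

```bash
python3 rd.py
```

```text
[ 0.5949 -0.2067  0.0613  2.1407 -0.2536 -0.9044] tilt 30.040583056857514 0.3577125790738849 10.0
```

>>> play_rows --pt "25 -1.3 0 -0.75 0 0 0" --pt "25 -1.3 0 -0.75 0 0 0" --pt "25 -1.3 0 -0.75 0 0 0" --pt "25 0 0 0 0 0 0" --pt "25 0 0 0 0 0 0"

```text
clock: 10.42
ee_pos: [0.5911, -0.207, 0.0621]
eef_rot: [0.966, 0.001, 0.26, 0.0]
force: [6.4, 1.0, -0.6]
gripper_width: 0.36
finger_force: 69.7
```

```bash
python3 rd.py
```

```text
[ 0.5911 -0.2069  0.0621  6.3396  0.8338 -1.0447] tilt 30.150541075176108 0.3516520294266781 10.6667
```

>>> play_rows --pt "25 -1.2 0 -0.3 0 0 0" --pt "25 -1.2 0 -0.3 0 0 0" --pt "25 -1.2 0 -0.3 0 0 0" --pt "25 0 0 0 0 0 0" --pt "25 0 0 0 0 0 0"

```text
clock: 11.08
ee_pos: [0.5886, -0.2071, 0.0622]
eef_rot: [0.965, 0.001, 0.261, 0.0]
force: [10.3, 1.7, -0.4]
gripper_width: 0.357
finger_force: 69.6
```

```bash
python3 rd.py; python3 -c "
from h import *
im,d=arm.capture('scene');cv2.imwrite('pics/crop3.png',cv2.resize(im[160:250,175:295],(780,585),interpolation=cv2.INTER_CUBIC))"
```

```text
[ 0.5886 -0.2071  0.0622  9.5092  2.4438 -0.2254] tilt 30.288480429728274 0.3625540776804482 11.3333
```

View pics/crop3.png

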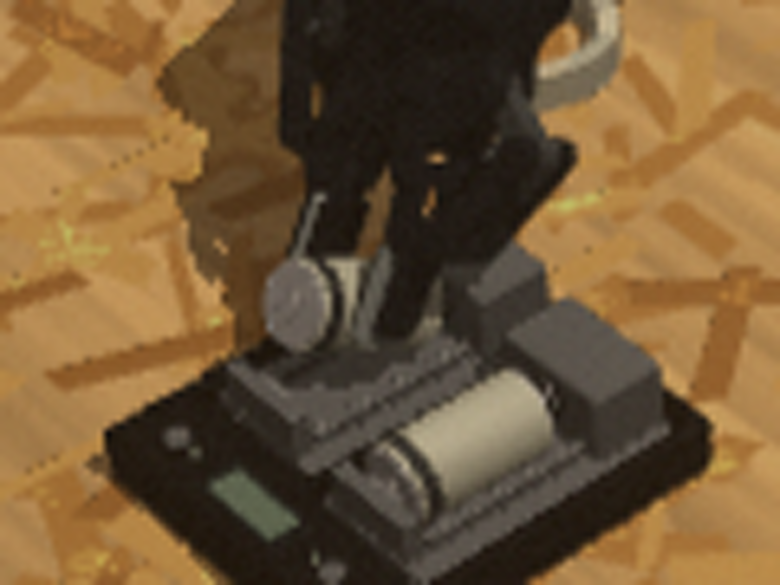

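The flat end is against the spring and the button end is raised clear of the end wall at crop (295,305). Now I tip it down in stages while holding the spring compression.

>>> play_rows --pt "25 -0.4 -0.3 1.1 0 -3 0" --pt "25 -0.4 -0.3 1.1 0 -3 0" --pt "25 0 0 1.3 0 -3 0" --pt "25 -0.1 0 1.4 0 -3 0" --pt "25 0 0 0 0 0 0"

```text
clock: 11.8
ee_pos: [0.5919, -0.2073, 0.0582]
eef_rot: [0.987, 0.002, 0.16, 0.002]
force: [8.1, -1.4, 1.8]
gripper_width: 0.356
finger_force: 69.9
```

```bash
python3 rd.py
```

```text
[ 0.5914 -0.2073  0.0581  9.037  -0.2877  1.6476] tilt 18.490656605098994 0.3578978534536924 12.05
```

>>> play_rows --pt "25 -1.0 0 -0.1 0 0 0" --pt "25 -1.2 0 -0.1 0 0 0" --pt "25 0 0 0 0 0 0" --pt "25 0 0 0 0 0 0"

```text
clock: 12.38
ee_pos: [0.5896, -0.2074, 0.0583]
eef_rot: [0.987, 0.001, 0.162, 0.002]
force: [10.3, 1.3, 1.3]
gripper_width: 0.358
finger_force: 70.0
```

```bash
python3 rd.py
```

```text
[ 0.5896 -0.2074  0.0583 10.4935  0.719   1.7844] tilt 18.58254350858413 0.3542672642521927 12.6333
```

>>> play_rows --pt "25 -1.2 0 -0.2 0 0 0" --pt "25 0 0 0 0 0 0" --pt "25 0 0 0 0 0 0"

```text
clock: 12.88
ee_pos: [0.5888, -0.2074, 0.0583]
eef_rot: [0.987, 0.001, 0.162, 0.002]
force: [12.8, 0.9, 1.6]
gripper_width: 0.353
finger_force: 69.9
```

```bash
python3 rd.py; python3 - <<'E'
from h import *
np.set_printoptions(suppress=True,linewidth=200,precision=4)
D=[];
for _ in range(6): im,d=arm.capture('scene');D.append(d)
D=np.stack(D);D[D==0]=np.nan;P=pts('scene',np.nanmedian(D,0)); np.save('P.npy',P)
s=arm.read_state();p=s['ee_pos'];Rm=R.from_quat(s['eef_rot']).as_matrix()
q=(P.reshape(-1,3)-p)@Rm  # tool frame: x to plus, z down
m=(abs(q[:,1])<.02)&(q[:,0]>.018)&(q[:,0]<.036)&(abs(q[:,2]-.0015)<.018); c=q[m]
f=c[(np.hypot(c[:,1],c[:,2]-.0015)<.013)]
A=np.c_[f[:,1:],np.ones(len(f))]; k=np.linalg.lstsq(A,f[:,0],rcond=None)[0]; r=f[:,0]-A@k; g=abs(r)<.0012; k=np.linalg.lstsq(A[g],f[g,0],rcond=None)[0]
print(len(f),'face x in tool',np.median(f[:,0]),'slopes',k,'deg pitch',np.degrees(k[1]))
w=P[(abs(P[...,2]-.043)<.003)&(abs(P[...,0]-.627)<.012)&(abs(P[...,1]+.208)<.03)]
print('wall',np.percentile(w[:,0],[2,50,98]))
h=P[(abs(P[...,2]-.054)<.003)&(abs(P[...,0]-.537)<.03)&(abs(P[...,1]+.208)<.032)];print('head',np.percentile(h[:,0],[2,50,98]))
b=c@Rm.T+p; print('plus end world x max, z min',b[:,0].max(),b[:,2].min())
E
```

```text
[ 0.5888 -0.2074  0.0583 11.3302  1.1829  1.1199] tilt 18.63297505998068 0.35813793866933197 13.1333
59 face x in tool 0.025103429265332693 slopes [-0.0079 -0.0068  0.0251] deg pitch -0.38805998959038657
wall [0.6217 0.6266 0.6304]
head [0.5204 0.5374 0.5639]
plus end world x max, z min 0.6167966081687158 0.051030573144012346
```

>>> play_rows --pt "25 -0.3 0 1.4 0 -3.3 0" --pt "25 -0.3 0 1.4 0 -3.3 0" --pt "25 -0.2 0 1.5 0 -3 0" --pt "25 -0.1 0 1.5 0 -3 0" --pt "25 0 0 0 0 0 0"

```text
clock: 13.85
ee_pos: [0.5906, -0.2073, 0.0514]
eef_rot: [0.999, 0.002, 0.053, 0.002]
force: [11.2, -1.3, -1.0]
gripper_width: 0.359
finger_force: 69.9
```

```bash
python3 rd.py
```

```text
[ 0.59   -0.2073  0.0514 12.8436 -0.6979 -1.5257] tilt 6.131475332907564 0.3553889539876179 14.1
```

>>> play_rows --pt "25 0.2 0 1.7 0 -3 0" --pt "25 0.2 0 1.6 0 -3.1 0" --pt "25 0 0 2 0 0 0" --pt "25 0 0 1.5 0 0 0" --pt "25 0 0 0 0 0 0"

```text
clock: 14.52
ee_pos: [0.5912, -0.2073, 0.0452]
eef_rot: [1.0, 0.001, 0.001, 0.002]
force: [11.5, 0.4, 1.8]
gripper_width: 0.356
finger_force: 70.5
```

```bash
python3 rd.py
```

```text
[ 0.5911 -0.2073  0.0453 12.6005 -0.0546  1.6552] tilt 0.11326215550075786 0.3565637377821145 14.7667
```

>>> play_rows --pt "25 0 0 1 0 0 0" --pt "25 0 0 1 0 0 0" --pt "25 0 0 0 0 0 0"

```text
clock: 15.02
ee_pos: [0.5912, -0.2074, 0.0437]
eef_rot: [1.0, 0.001, 0.001, 0.002]
force: [12.0, -0.4, 3.9]
gripper_width: 0.358
finger_force: 70.5
```

>>> play_rows --pt "25 0 0 0.7 0 0 0" --pt "25 0 0 0 0 0 0" --pt "25 0 0 0 0 0 0"

```text
clock: 15.27
ee_pos: [0.5912, -0.2075, 0.0432]
eef_rot: [1.0, 0.001, 0.001, 0.002]
force: [11.7, 0.8, 3.6]
gripper_width: 0.359
finger_force: 70.5
```

```bash
python3 rd.py
```

```text
[ 0.5912 -0.2075  0.0432 12.403   0.0552  3.3437] tilt 0.12869164709446815 0.3581192049900109 15.5167
```

>>> play_rows --pt "25 0.8 0 0 0 0 0" --pt "25 0.8 0 0.4 0 0 0" --pt "25 0 0 0.4 0 0 0" --pt "25 0 0 0 0 0 0"

```text
clock: 15.85
ee_pos: [0.5924, -0.2074, 0.0424]
eef_rot: [1.0, 0.001, 0.0, 0.002]
force: [9.7, 0.4, 5.4]
gripper_width: 0.354
finger_force: 70.7
```

```bash
python3 rd.py;  python3 - <<'E'
from h import *
from scipy.optimize import least_squares
np.set_printoptions(suppress=True,linewidth=200,precision=4)
D=[]
for _ in range(6): im,d=arm.capture('scene');D.append(d)
cv2.imwrite('pics/crop4.png',cv2.resize(im[160:250,175:295],(780,585),interpolation=cv2.INTER_CUBIC))
D=np.stack(D);D[D==0]=np.nan;P=pts('scene',np.nanmedian(D,0))
def fit(Q,c,lx,nm):
    q=Q.reshape(-1,3); r=np.hypot(q[:,1]-c[0],q[:,2]-c[1]); q=q[(q[:,0]>lx[0])&(q[:,0]<lx[1])&(r<.0195)&(r>.012)&(q[:,2]>.038)]
    f=lambda k:np.hypot(q[:,1]-k[0],q[:,2]-k[1])-.0165
    r=least_squares(f,c,loss='soft_l1',f_scale=.001); print(nm,len(q),r.x)
fit(P,[-.207,.0415],(.605,.6165),'front');fit(P,[-.207,.0415],(.56,.575),'rear');fit(P,[-.138,.0405],(.575,.615),'charging')
E
```

```text
[ 0.5924 -0.2075  0.0424 10.3487  0.4295  5.3758] tilt 0.06062337536233908 0.3620834263745783 16.1
front 70 [-0.2065  0.0408]
rear 21 [-0.2071  0.0412]
charging 223 [-0.1387  0.0409]
```

View pics/crop4.png

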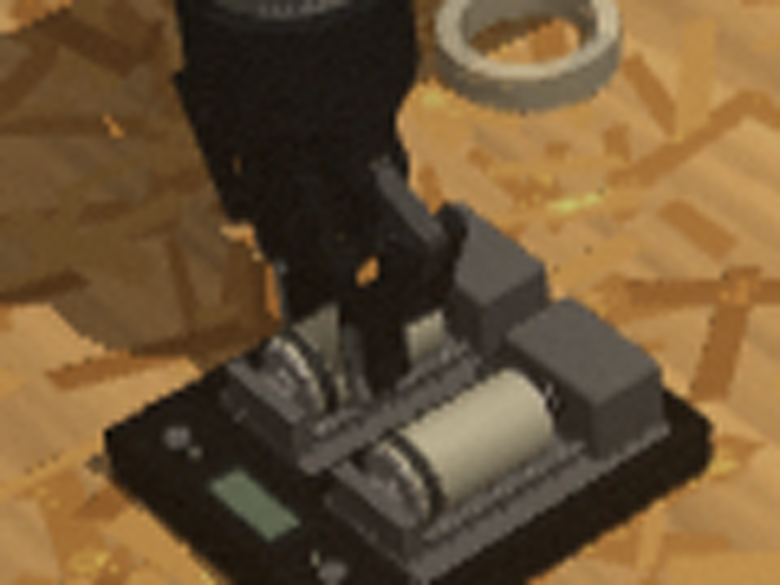

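The cell lies flat behind the end wall (button end at crop (295,360)), level with the charging cell and in line with its bay. I'll ease it towards the end plate and then let go.

>>> play_rows --pt "25 0.8 0 0 0 0 0" --pt "25 0.6 0 0 0 0 0" --pt "25 0 0 0 0 0 0"

```text
clock: 16.65
ee_pos: [0.5932, -0.2075, 0.0424]
eef_rot: [1.0, 0.001, -0.0, 0.002]
force: [8.3, 0.0, 7.1]
gripper_width: 0.359
finger_force: 70.8
```

```bash
python3 rd.py
```

```text
[ 0.5932 -0.2074  0.0424  8.0077  0.3     7.2678] tilt -0.02598515934615656 0.35431586427177625 16.9
```

>>> play_rows --pt "25 0.6 0 -0.3 0 0 0" --pt "25 0 0 0 0 0 0" --pt "25 0 0 0 0 0 0"

```text
clock: 17.15
ee_pos: [0.5935, -0.2075, 0.0424]
eef_rot: [1.0, 0.001, -0.001, 0.002]
force: [8.0, 0.5, 5.8]
gripper_width: 0.356
finger_force: 70.8
```

```bash
python3 rd.py
```

```text
[ 0.5935 -0.2074  0.0424  7.1853  0.1306  6.094 ] tilt -0.06268945846806438 0.3593526965799218 17.4
```

>>> play_rows --pt "25 0.8 0 -0.3 0 0 0" --pt "25 0 0 0 0 0 0" --pt "25 0 0 0 0 0 0"

```text
clock: 17.65
ee_pos: [0.594, -0.2074, 0.0424]
eef_rot: [1.0, 0.001, -0.001, 0.002]
force: [8.3, -0.2, 5.9]
gripper_width: 0.36
finger_force: 70.8
```

>>> play_rows --pt "37 0 0 0 0 0 0" --pt "40 0 0 0 0 0 0" --pt "45 0 0 0 0 0 0" --pt "50 0 0 0 0 0 0" --pt "55 0 0 0 0 0 0" --squeeze 20

```text
clock: 18.07
ee_pos: [0.5887, -0.2057, 0.0379]
eef_rot: [1.0, 0.002, -0.007, -0.0]
force: [0.3, -0.1, 0.2]
gripper_width: 0.551
finger_force: 0.0
```

>>> play_rows --pt "55 0 0 0 0 0 0" --pt "55 0 0 0 0 0 0" --pt "55 0 0 0 0 0 0"

```text
clock: 18.32
ee_pos: [0.5895, -0.2059, 0.0384]
eef_rot: [1.0, 0.002, -0.006, -0.0]
force: [0.1, 0.1, -0.4]
gripper_width: 0.551
finger_force: 0.0
```

>>> play_rows --pt "55 0 0.8 -4 0 0 0" --pt "55 0 0 -10 0 0 0" --pt "55 0 0 -20 0 0 0" --pt "55 0 0 -30 0 0 0" --pt "55 0 0 -30 0 0 0"

```text
clock: 18.73
ee_pos: [0.5903, -0.2065, 0.1337]
eef_rot: [1.0, 0.002, -0.007, -0.0]
force: [-0.0, 0.2, -0.6]
gripper_width: 0.548
finger_force: 0.0
```

>>> play_rows --pt "55 -30 25 -35 0 0 0" --pt "55 -30 35 -35 0 0 0" --pt "55 -30 40 0 0 0 0" --pt "55 -20 40 0 0 0 0" --pt "55 -20 40 0 0 0 0"

```text
clock: 19.15
ee_pos: [0.4838, -0.3615, 0.1898]
eef_rot: [1.0, 0.002, -0.005, 0.001]
force: [0.2, 0.0, -0.8]
gripper_width: 0.551
finger_force: 0.0
```

>>> play_rows --pt "55 -20 40 0 0 0 0" --pt "55 -20 40 0 0 0 0" --pt "55 0 40 0 0 0 0" --pt "55 0 0 0 0 0 0" --pt "55 0 0 0 0 0 0"

```text
clock: 19.57
ee_pos: [0.4468, -0.4766, 0.1882]
eef_rot: [1.0, -0.0, -0.006, 0.0]
force: [-0.2, 0.4, 0.6]
gripper_width: 0.548
finger_force: 0.0
```

```bash
python3 - <<'E'
from h import *
from scipy.optimize import least_squares
np.set_printoptions(suppress=True,linewidth=200,precision=4)
a,T=arm.capture('top'); b,d=arm.capture('scene')
z=lambda i,x,y,w,h: cv2.resize(i[y:y+h,x:x+w],(400,400),interpolation=cv2.INTER_CUBIC)
cv2.imwrite('pics/crop5.png',np.hstack([z(a,380,160,95,95),z(b,185,170,110,110)]))
P=pts('scene',d);PT=pts('top',T)
def fit(Q,c,lx,nm):
    q=Q.reshape(-1,3); r=np.hypot(q[:,1]-c[0],q[:,2]-c[1]); q=q[(q[:,0]>lx[0])&(q[:,0]<lx[1])&(r<.0195)&(r>.012)&(q[:,2]>.040)]
    f=lambda k:np.hypot(q[:,1]-k[0],q[:,2]-k[1])-.0165
    r=least_squares(f,c,loss='soft_l1',f_scale=.001); print(nm,len(q),r.x)
for n,Q,y in(('scene',P,-.207),('top',PT,-.208)):
    fit(Q,[y,.0405],(.6,.6165),n+' front');fit(Q,[y,.0405],(.565,.58),n+' rear');fit(Q,[y+.068,.0405],(.575,.615),'charging')
    h=Q[(abs(Q[...,2]-.054)<.003)&(abs(Q[...,0]-.537)<.03)&(abs(Q[...,1]-y)<.02)];w=Q[(abs(Q[...,2]-.043)<.003)&(abs(Q[...,0]-.627)<.012)&(abs(Q[...,1]-y)<.02)&(Q[...,0]>.62)]
    print('head',np.percentile(h[:,0],[2,50,90]),'wall',np.percentile(w[:,0],[5,50,98]))
print(arm.read_state()['clock'],arm.read_state()['ee_pos'])
E
```

```text
scene front 69 [-0.2069  0.0411]
scene rear 67 [-0.2067  0.0414]
charging 195 [-0.1384  0.0407]
head [0.5205 0.5382 0.5511] wall [0.621  0.6262 0.6308]
top front 111 [-0.2086  0.041 ]
top rear 109 [-0.2088  0.0408]
charging 292 [-0.1409  0.0404]
head [0.5213 0.5377 0.5523] wall [0.6242 0.628  0.631 ]
19.6667 [ 0.4476 -0.4743  0.188 ]
```

View pics/crop5.png

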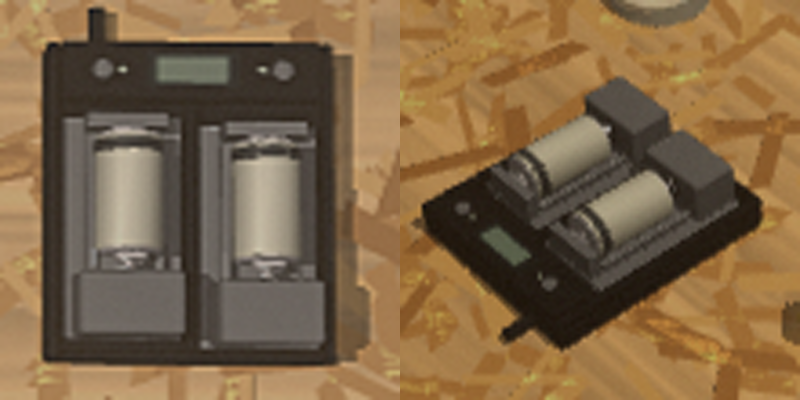

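Both cells now look the same: flat on the bay floor, button end at the end wall (top crop (268,140)), flat end against the spring (268,268). I'm handing the job in.

```bash
python3 -c "
from workcell import arm
print(arm.sign_off())"
```

```text
the job is handed in; nothing more can be done
None
```

The big cell is on charge in the empty bay, flat end on the spring, button end behind the end wall, lying flat and released; I handed the job in at about 20 s, the spring force stayed under about 13 N (its stop is near 15 N), and the hand-in gave no verdict.

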